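# Hold the ball dish to the air nozzle

### The job

Get the bearing ball ready to be blown clean: first set the red lever of the air valve to half open, on the green mark, and let go of it. Then pick up the ball dish by its black bow handle and turn it a quarter turn so that the gap in its rim faces the nozzle, keeping the dish level and the loose ball in the middle all the way, and finish while still holding it there in the air, touching nothing else, with the ball straight in front of the nozzle, at its height, about 9 cm from the tip. Leave the jars, the tin, the little bottle and the torch where they are.

Things in the scene. Friction and masses are not known exactly. Their poses are not given: they have to be found in the camera images.
- air_stand: Fixed air stand: grey base plate 100 x 250 x 12 mm (x -50 to 50, y -180 to 70). Origin: on the table under the round column (22 mm thick, 180 mm high). x points from the nozzle back through the column (nozzle looks along -x, roughly to the robot), y left. Brass valve at x 0, y -130: red lever over a white disc (radius 50, top 66 mm up) with black marks for closed and open and a green one between.
- valve (a joint): Red valve lever's angle about the vertical through point valve_hinge. 0 = closed, lever along the stand's -x (to the robot); 1.571 = open, along the stand's -y (right); grows anticlockwise seen from above; half open (green mark) = 0.785. Hard stops at both ends; friction 0.12 N m, stays where left.
- valve_hinge (a point): Point on the lever's turning axis, at the middle of the lever's height, 75 mm above the table; fixed on the stand at x 0, y -130 mm.
- valve_grip (a point): Point in the red lever's grip, 78 mm from its turning axis, 75 mm above the table; moves with the lever. The grip is a bar 62 mm long (38 to 100 mm from the axis, pointing away from valve_hinge), 14 mm wide, 18 mm high; beyond the white disc 54 mm of free room is below it.
- nozzle_tip (a point): Tip of the steel nozzle, 165 mm above the table, 46 mm in front (-x) of the column; axes as the stand.
- air_spot (a point): Where the ball shall be held: 89 mm in front of (-x of) the nozzle tip, at its height, 165 mm above the table; axes as the stand.
- ball_dish: Loose round aluminium dish, 108 mm diameter, 0.15 to 0.31 kg. Origin: centre of underside. Floor: 8 degree cone, lowest (8 mm) in the middle; rim 26 mm high with a 45 mm gap between two red posts on its +x side. Black bow handle over the middle along y: bar 14 mm wide (x), 118 long (y), 80 to 98 mm above the underside, on legs 12 x 6 mm at y +-56. Its middle is right above the centre of mass.
- dish_handle (a point): Middle of the black handle bar, 89 mm above the dish's underside; axes as the dish.
- dish_seat (a point): Where the ball's centre is when it lies in the middle of the dish, 20 mm above the dish's underside; axes as the dish.
- dish_gap (a point): Middle of the gap in the rim, on the dish's +x side 52 mm from the centre, 20 mm above its underside.
- ball_center (a point): Centre of the loose steel ball, 24 mm diameter, 56 g, which lies in the dish. It rolls off the middle when the dish is tilted by 8 degrees or jerked by more than about 1 m/s2.
- jar_purple: Purple screw-lid jar, 60 mm diameter, 72 mm high, loose; leave it alone. Origin: centre of its underside.
- jar_green: White jar with a green lid, 64 mm diameter, 56 mm high, loose; leave it alone. Origin: centre of its underside.
- wax_tin: Flat white tin with a red lid, 80 mm diameter, 34 mm high, loose; leave it alone. Origin: centre of its underside.
- touchup_bottle: Small grey bottle with a black cap, 26 mm diameter, 74 mm high, loose; leave it alone. Origin: centre of its underside.
- torch: Black torch standing upright, 31 mm diameter, 109 mm high, loose; leave it alone. Origin: centre of its underside.
- squeeze_bottle: White squeeze bottle with a cone nozzle, 69 mm thick, 225 mm high, fixed in place near the table's front edge on the right; keep clear of it. Origin: centre of its underside.
Mind the look-alikes: they are no part of the job. What is meant by the ball_dish is not pink, and is the smaller of those in its own colour.

How it is judged:
By the outcome, as a careful person would: the job done as asked, in the order asked, and still so for the second after the job is handed in, while the arm keeps its last pose, push and grip.
It also fails if it takes over 62 s, if anything falls off the work surface, if the arm or the gripper's body presses on something with over 40 N, if the wrist force passes 120 N, or if a joint passes its speed limit or range.

### The arm

A 7-joint arm with a two-finger parallel gripper is mounted at the origin on a cart in front of the work surface, level with it; the furniture and walls round the work are solid. World frame = base frame: x ahead of the robot, y to its left, z up, the work surface at z = 0. Lengths are in m, angles in degrees, forces in N, time in s.
With the tool pointing down it reaches from about 0.35 to 0.775 m from the base axis. Payload 3.1 kg.
Tool frame: the origin (TCP) lies on the centre line of the jaws, within the pads' length; the fingertips stand 17 mm ahead of it and the grasp point (between the pads) lies 2 mm behind it (robot.tip_reach is the distance from the TCP to the fingertips, in m); z points along the fingers, y is the direction in which the jaws open and shut (so a half turn about z gives the same grasp; the last joint's range is limited). The gripper opens to 85 mm and grips with 20 to 120 N. Pads are 22 mm wide; open, the fingers measure 114 mm over their backs; the gripper's body (76 mm by 85 mm) begins 54 mm behind the grasp point. The pads swing forward as they close: fully open they stand 13 mm farther back than shut.
Start: joints at [-65.93, 17.813, 0.802, 86.603, -0.252, 75.585, -1.558], TCP at [0.245, 0.492, 0.248] pointing down, gripper open.
Joint ranges: [-154.91, 154.91], [-16.99, 109.72], [-72.82, 74.43], [7.12, 147.25], [-82.49, 262.49], [11.32, 116.49], [-174.64, 174.64]. Speed limits (degrees/s): [159.86, 159.86, 180, 180, 180, 180, 180].

### API

Orientations are given as [roll, pitch, yaw] about the fixed x, y, z axes, in that order (R = Rz(yaw) Ry(pitch) Rx(roll)).
In Python, from station import robot, fingers, vision, workorder, recognise gives the robot as it stands. Calls block until the motion is done:
- robot.move_to(position, orientation): joint-space move of the TCP to a pose.
- robot.line_to(position, orientation=None, velocity=0.15, f_stop=None): straight line of the TCP; orientation=None keeps the orientation; velocity is the mean speed in m/s. With f_stop (N) it stops when the force on the tool has changed by that much, and returns True; else False.
- robot.move_j(angles): joint-space move.
- fingers.gripper_to(opening, force=None): opening from 0.0 (shut) to 1.0 (fully open); force is the grip in N (None keeps the last); returns when the fingers have stopped.
- robot.pause(seconds).
- robot.inverse_kinematics(position, orientation): joint angles nearest the present ones, or None.
- vision.grab_frame(name): name is "scene" or "top" or "wrist"; returns the picture (384x512x3 uint8, red, green, blue); there is no depth.
- vision.calibration(name): a dict with "mtx" (3x3 intrinsics, pixels), "extrinsics" (4x4, takes a point from world to camera coordinates); the wrist camera has in their place "T_tool_cam" (4x4, takes a point from camera to tool coordinates, whose origin is the TCP and whose axes are the flange's). Camera axes: x right, y up, looking along -z (the intrinsics and any distortion apply to the point x, -y, -z); pixel columns grow to the right and rows downward; lengths in m; the calibration is good to about 2 mm. A picture is of the moment at which its call begins: read the wrist's pose just before it. calibration takes no time and is no camera call.
A pose or a line that the arm cannot do raises robot.PlanningError and nothing moves.
- workorder.close_job(): hands the job in, once; it reports no verdict.
Trained networks look in the newest picture that a camera, given by its name, has taken for a name from the list of things; names that differ only in an ending like _2 or _b are one class to them, and where a whole thing is asked for, a point or a joint stands for the part that bears it (a point fixed in the world has none). Each returns a list of dicts, best first, with "p" (0 to 1); they miss things now and then, are a little off and sometimes report something else, mostly with a low value. They report only what shows in the picture. A call takes as long as a camera call. They do not tell look-alikes from the thing itself.
- recognise(label, camera): "rect" ([centre column, centre row, width, height] in pixels, round what is visible of it).
Readings, each from a call of its own:
- robot.current_time_s(): time.
- robot.current_joint_positions(): joint angles.
- robot.current_dq(): joint speeds.
- robot.current_joint_torque(): joint torques, N m.
- robot.current_tool_pos(): TCP position.
- robot.current_eef_rot(): TCP orientation.
- robot.current_contact_force(): force on the tool from outside, world axes, zero at the start.
- robot.current_torque(): the same for the moment, N m.
- robot.current_finger_gap(): opening from 0.0 (shut) to 1.0 (fully open).
Only numpy, scipy, OpenCV 4.12 (cv2) and the standard library are available. Lean on these libraries where they do the work, as an engineer would, in place of code of your own. Each camera call takes 0.05 s, during which the arm holds its last target. There are 200 camera calls.

## Working session

There is one attempt and no reset: what is moved stays moved. The work goes in short steps, each a Python script; the robot and the scene stay as the last script left them, time stands still between calls to the robot, and variables do not carry over. Pictures are saved under pics/ and viewed, about 8 in all and at most 12, crops included, and the job is handed in when it is done.

```bash
mkdir -p pics; ls; python3 - <<'E'
from station import robot, fingers, vision, workorder, recognise
import cv2,numpy as np
np.set_printoptions(precision=4,suppress=True)
for c in ["scene","top"]:
    im=vision.grab_frame(c); cv2.imwrite(f"pics/{c}0.png",im[:,:,::-1])
    k=vision.calibration(c); print(c,k)
    for l in ["ball_dish","air_stand","valve","ball_center","nozzle_tip","dish_handle","jar_purple","jar_green","wax_tin","touchup_bottle","torch","squeeze_bottle"]:
        try: print(l,[(np.round(d["rect"],1).tolist(),round(d["p"],2)) for d in recognise(l,c)][:4])
        except Exception as e: print(l,e)
print(vision.calibration("wrist"),robot.current_time_s(),robot.current_eef_rot(),robot.tip_reach)
a=cv2.imread("pics/scene0.png");b=cv2.imread("pics/top0.png")
E
```

```text
pics
scene {'mtx': array([[467.9224,   0.    , 261.9165],
       [  0.    , 467.9224, 193.7551],
       [  0.    ,   0.    ,   1.    ]]), 'extrinsics': array([[ 0.8805, -0.474 , -0.0018, -0.462 ],
       [ 0.2046,  0.3766,  0.9035, -0.2357],
       [-0.4276, -0.7959,  0.4286, -1.4931],
       [ 0.    ,  0.    ,  0.    ,  1.    ]])}
ball_dish [([228.3, 198.8, 28.8, 27.4], 0.89), ([223.4, 176.4, 36.4, 43.1], 0.64), ([244.2, 167.6, 20.2, 27.1], 0.6), ([250.0, 252.2, 23.4, 66.3], 0.15)]
air_stand [([315.0, 206.5, 58.6, 62.0], 0.87)]
valve [([317.8, 205.8, 53.7, 64.5], 0.57), ([313.0, 215.6, 25.2, 16.6], 0.42)]
ball_center [([292.0, 260.4, 10.2, 33.3], 0.41)]
nozzle_tip [([315.8, 204.4, 58.4, 66.2], 0.59), ([229.9, 198.1, 29.4, 29.3], 0.36)]
dish_handle [([228.5, 200.2, 30.6, 29.8], 0.9), ([223.1, 175.1, 32.9, 40.2], 0.61), ([244.4, 167.9, 20.1, 26.0], 0.53)]
jar_purple []
jar_green []
wax_tin [([251.8, 249.4, 24.5, 71.9], 0.53)]
touchup_bottle []
torch [([241.5, 227.5, 12.8, 19.2], 0.68), ([290.4, 260.1, 12.5, 33.5], 0.63), ([315.9, 217.3, 21.0, 12.8], 0.62), ([315.4, 203.7, 57.1, 66.7],
[... 800 characters left out ...]
 19.8], 0.31)]
jar_purple [([314.8, 236.2, 20.3, 19.6], 0.66), ([211.6, 216.9, 28.1, 38.4], 0.31)]
jar_green [([277.8, 226.8, 20.9, 19.7], 0.59)]
wax_tin [([289.2, 203.6, 25.0, 22.2], 0.81)]
touchup_bottle [([339.2, 222.3, 8.7, 11.0], 0.51)]
torch [([368.1, 222.2, 16.6, 9.7], 0.66)]
squeeze_bottle [([353.7, 254.9, 36.0, 23.7], 0.74)]
{'mtx': array([[298.3572,   0.    , 255.6472],
       [  0.    , 298.3572, 189.7211],
       [  0.    ,   0.    ,   1.    ]]), 'T_tool_cam': array([[-0.0003,  0.9613,  0.2756,  0.0696],
       [ 1.    , -0.0001,  0.0013, -0.001 ],
       [ 0.0013,  0.2756, -0.9613, -0.1258],
       [ 0.    ,  0.    ,  0.    ,  1.    ]])} 1.3 [-179.9985    0.0009  153.5445] 0.017
```

View pics/scene0.png

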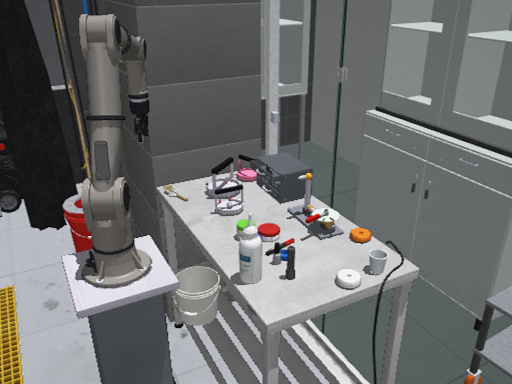

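View pics/top0.png

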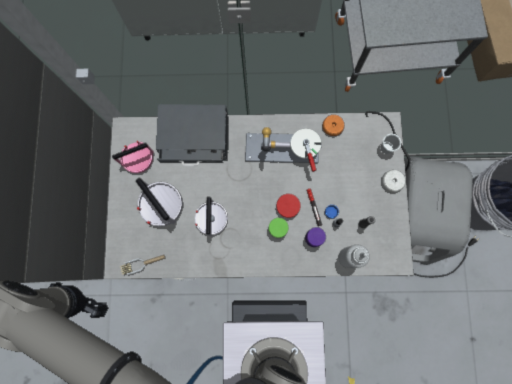

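The dish candidates in the top view are pink (137,157), a large aluminium one (160,204) and a small aluminium one (211,218). I choose the small one at (211,218). For the lever, the choice is the red one on the white disc at (310,158). The red-handled tool at (315,205) is a look-alike.

```bash
cat > h.py <<'E'
from station import robot, fingers, vision, workorder, recognise
import cv2,numpy as np
from scipy.spatial.transform import Rotation as Ro
np.set_printoptions(precision=4,suppress=True)
F=np.diag([1.,-1,-1])
def cam(name,pose=None):
    """-> K, R, t with x_cv = R X + t"""
    k=vision.calibration(name)
    if name!="wrist": E=k["extrinsics"]
    else:
        T=np.eye(4);T[:3,:3]=Ro.from_euler("xyz",pose[1],degrees=True).as_matrix();T[:3,3]=pose[0]
        E=np.linalg.inv(T@k["T_tool_cam"])
    return k["mtx"],F@E[:3,:3],F@E[:3,3]
def proj(c,P):
    K,R,t=c; p=(np.atleast_2d(P)@R.T+t)@K.T; return p[:,:2]/p[:,2:]
def back(c,uv,z):
    K,R,t=c; o=-R.T@t; d=R.T@np.linalg.inv(K)@np.array([uv[0],uv[1],1.]); return o+d*(z-o[2])/d[2]
def pose(): return np.array(robot.current_tool_pos()),np.array(robot.current_eef_rot())
def snap(name,fn):
    p=pose(); im=vision.grab_frame(name); cv2.imwrite(f"pics/{fn}.png",im[:,:,::-1]); return im,cam(name,p)
E
python3 - <<'E'
from h import *
c=cam("top")
for n,uv,z in [("disc",(306,144),.066),("grip",(311.5,163),.075),("column top",(267,132),.18),("dish handle",(210,217),.098),("dish",(211,219),.026),("big handle",(153,200),.1)]: print(n,back(c,uv,z))
im=cv2.imread("pics/top0.png")[115:255,190:350]
cv2.imwrite("pics/crop1.png",cv2.resize(im,None,fx=5,fy=4.2857 if 0 else 4.28,interpolation=cv2.INTER_CUBIC)[:600,:800])
E
```

```text
disc [ 0.7165 -0.118   0.066 ]
grip [ 0.6496 -0.1324  0.075 ]
column top [0.7199 0.0108 0.18  ]
dish handle [0.4762 0.1908 0.098 ]
dish [0.4792 0.1966 0.026 ]
big handle [0.5321 0.3696 0.1   ]
```

View pics/crop1.png

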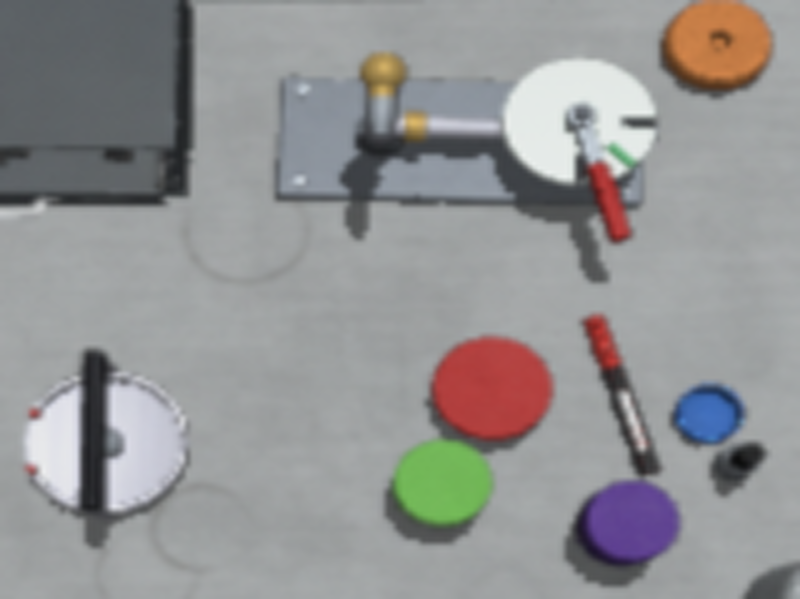

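The crop shows the small dish at crop (105,445): its red posts, so its gap, point left (+y) and its handle runs along x. The lever is at about 20°, with the green mark at (622,155). Next I take one wrist overview covering both.

```bash
python3 - <<'E'
from h import *
robot.move_to([0.60,-0.03,0.33],[180,0,0])
print(robot.current_time_s(),pose(),robot.current_joint_positions())
im,c=snap("wrist","w1")
for l in ["ball_dish","dish_handle","valve","ball_center"]:
    print(l,[(np.round(d["rect"],1).tolist(),round(d["p"],2)) for d in recognise(l,"wrist")][:4])
cv2.imwrite("pics/w1b.png",cv2.resize(im[:,:,::-1],(800,600),interpolation=cv2.INTER_CUBIC))
E
```

```text
3.575 (array([ 0.6001, -0.0283,  0.3297]), array([-179.9413,    0.031 ,    0.163 ])) [-25.8099  26.4343  43.6714  69.6978 -17.9522  90.5435 -75.2828]
ball_dish [([25.6, 202.8, 51.2, 105.5], 0.94), ([111.8, 236.8, 80.4, 95.3], 0.85)]
dish_handle [([25.2, 201.8, 50.5, 114.1], 0.94), ([114.2, 237.4, 79.3, 90.1], 0.65), ([328.9, 275.9, 46.0, 56.7], 0.37), ([250.0, 255.0, 43.6, 47.8], 0.28)]
valve [([335.9, 97.1, 22.7, 93.8], 0.97), ([273.8, 81.5, 196.4, 126.1], 0.23)]
ball_center [([112.8, 229.7, 17.3, 16.8], 0.51)]
```

View pics/w1b.png

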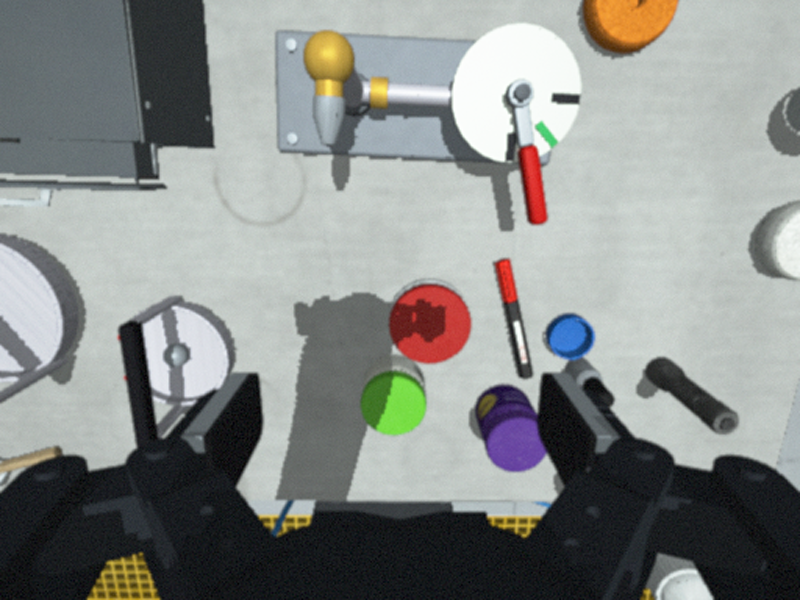

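```bash
python3 - <<'E'
from h import *
from scipy.optimize import least_squares
cw=cam("wrist",(np.array([ 0.6001,-0.0283,0.3297]),np.array([-179.9413,.031,.163]))); ct=cam("top")
s=1.5625; W=lambda u,v:(cw,np.array([u/s,v/s])); T=lambda u,v:(ct,np.array([190+u/5,115+v/4.28]))
obs=[(W(278,30),(.05,.07,.012)),(W(278,153),(-.05,.07,.012)),(W(330,144),(-.046,0,.165)),(W(517,93),(0,-.13,.066)),
(T(280,75),(.05,.07,.012)),(T(277,198),(-.05,.07,.012)),(T(580,121),(0,-.13,.066))]
def f(p):
    R=Ro.from_euler("z",p[2]).as_matrix(); 
    return np.concatenate([(proj(c,R@np.array(P)+[p[0],p[1],0])[0]-uv)*(1 if c is cw else 1.5) for (c,uv),P in obs])
r=least_squares(f,[.72,.0,0],loss="soft_l1"); print("stand",r.x[:2],np.degrees(r.x[2]));print(f(r.x).reshape(-1,2))
R=Ro.from_euler("z",r.x[2]).as_matrix(); S=lambda P:R@np.array(P)+[r.x[0],r.x[1],0]
h=S((0,-.13,.075)); print("hinge",h,"spot",S((-.135,0,.165)))
for c,uv in [W(538,222),T(620,238)]:
    g=back(c,uv,.08); d=g-h; print("lever end",g,np.linalg.norm(d[:2]),"theta",np.degrees(np.arctan2(d[1],d[0])-r.x[2])%360-180)
for c,uv in [W(177,354),T(111,442)]: print("ball",back(c,uv,.022))
print("disc rim centre W",back(cw,(187/s,352/s),.015))
for uv in [(131,325),(146,440)]: print("handle W",back(*W(*uv),.098))
for uv in [(94,352),(92,508)]: print("handle T",back(*T(*uv),.098))
for uv in [(34,412),(30,470)]: print("post T",back(*T(*uv),.03))
E
```

```text
stand [0.7255 0.01  ] -1.939868611946943
[[-3.1209 -0.3166]
 [-0.3948 -0.2745]
 [ 0.3083  0.7322]
 [-0.0829  0.28  ]
 [ 0.6795  0.2675]
 [ 0.4739 -0.6204]
 [ 0.7834 -0.9635]]
hinge [ 0.7211 -0.1199  0.075 ] spot [0.5906 0.0146 0.165 ]
lever end [ 0.6241 -0.1405  0.08  ] 0.09918816432632 theta 13.91837201685766
lever end [ 0.6231 -0.1387  0.08  ] 0.09983408662092144 theta 12.807284415042062
ball [0.4842 0.1935 0.022 ]
ball [0.4821 0.1931 0.022 ]
disc rim centre W [0.4834 0.1866 0.015 ]
handle W [0.5422 0.1885 0.098 ]
handle W [0.4354 0.1921 0.098 ]
handle T [0.5385 0.195  0.098 ]
handle T [0.4246 0.1953 0.098 ]
post T [0.5049 0.2429 0.03  ]
post T [0.4604 0.2449 0.03  ]
```

```bash
cat >> h.py <<'E'
SX,SY,SYAW=0.7255,0.010,-1.94
RS=Ro.from_euler("z",SYAW,degrees=True).as_matrix()
S=lambda P:RS@np.array(P)+[SX,SY,0]
def lev(th,z=.073,r=.078):
    a=np.radians(180+th); return S((r*np.cos(a),-.13+r*np.sin(a),z)),[180,0,SYAW+th]
E
python3 - <<'E'
from h import *
fingers.gripper_to(0.5)
p,o=lev(13.4,.14); robot.move_to(p,o)
p,o=lev(13.4); print(robot.line_to(p,o,velocity=.1,f_stop=8),pose())
fingers.gripper_to(0.0,20); print("gap",robot.current_finger_gap(),robot.current_contact_force())
for th in [19,25,31,37,41,45]:
    p,o=lev(th); robot.line_to(p,o,velocity=.06)
print(pose(),p,o,robot.current_contact_force())
fingers.gripper_to(0.5)
p,o=lev(45,.16); robot.line_to(p,o,velocity=.15)
print(robot.current_time_s())
p,o=lev(45,.25,.05); robot.move_to(p,o)
im,c=snap("wrist","w2"); q=pose(); print(q,robot.current_time_s())
for l in ["valve"]: print(l,[(np.round(d["rect"],1).tolist(),round(d["p"],2)) for d in recognise(l,"wrist")][:4])
np.save("q2.npy",np.array(q))
cv2.imwrite("pics/w2b.png",cv2.resize(im[:,:,::-1],(800,600),interpolation=cv2.INTER_CUBIC))
E
```

```text
False (array([ 0.6452, -0.1357,  0.0737]), array([179.9527,  -0.0719,  11.4657]))
gap 0.16048667595175975 [-1.5967  1.5756  4.3037]
(array([ 0.6647, -0.171 ,  0.0739]), array([-179.9186,   -0.1286,   42.904 ])) [ 0.6641 -0.1732  0.073 ] [180, 0, 43.06] [-1.9974  4.2295  7.1444]
9.1333
(array([ 0.6839, -0.1539,  0.2482]), array([-179.8519,    0.1059,   43.0439])) 9.65
valve [([254.2, 168.1, 19.9, 109.1], 0.62)]
```

View pics/w2b.png

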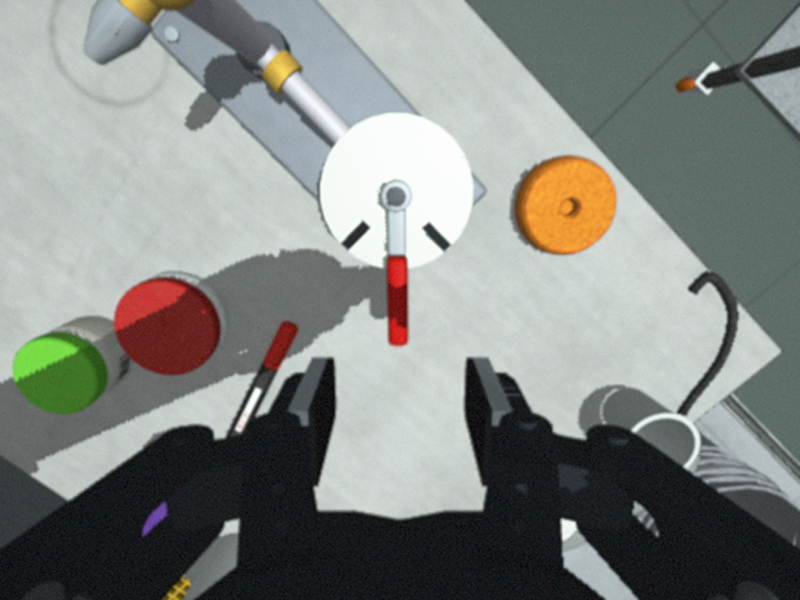

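The lever lies over the green mark, midway between the black marks (355,234) and (437,236), and the gripper has let go. Next I take a close look at the dish from above.

```bash
python3 - <<'E'
from h import *
c=cam("wrist",np.load("q2.npy")); s=1.5625
h=back(c,(396/s,193/s),.085)
for n,uv,z in [("closed",(355,234),.066),("open",(437,236),.066),("end",(398,343),.08)]:
    d=back(c,(uv[0]/s,uv[1]/s),z)-h; print(n,np.degrees(np.arctan2(d[1],d[0]))-SYAW+180, np.linalg.norm(d[:2]))
print(h,S((0,-.13,.075)),"tip",back(c,(95/s,62/s),.165),S((-.046,0,.165)))
robot.line_to([.66,-.13,.33],velocity=.2)
robot.move_to([0.53,0.17,.33],[180,0,180])
robot.move_to([0.53,0.193,.24],[180,0,180])
fingers.gripper_to(0.6); robot.pause(.3)
im,c=snap("wrist","w3"); q=pose(); np.save("q3.npy",np.array(q)); print(q,robot.current_time_s(),robot.current_joint_positions())
for l in ["dish_handle","ball_center"]: print(l,[(np.round(d["rect"],1).tolist(),round(d["p"],2)) for d in recognise(l,"wrist")][:4])
cv2.imwrite("pics/w3b.png",cv2.resize(im[:,:,::-1],(800,600),interpolation=cv2.INTER_CUBIC))
E
```

```text
closed 360.3862034856603 0.03902225002805398
open 87.74543440208728 0.03964570371233972
end 45.60097054436278 0.09954979603308851
[ 0.7198 -0.118   0.085 ] [ 0.7211 -0.1199  0.075 ] tip [0.6787 0.0103 0.165 ] [0.6795 0.0116 0.165 ]
(array([0.53  , 0.193 , 0.2402]), array([ 179.9942,    0.0145, -179.9997])) 12.8667 [-24.3486  19.6727   3.5284  85.2353  -1.2286  75.114   69.29  ]
dish_handle [([260.9, 128.1, 96.1, 128.8], 0.85), ([460.6, 292.4, 101.0, 89.8], 0.77), ([425.0, 182.7, 171.7, 162.9], 0.64)]
ball_center [([251.5, 127.4, 4.0, 10.5], 0.59), ([42.5, 159.3, 82.5, 68.2], 0.57)]
```

View pics/w3b.png

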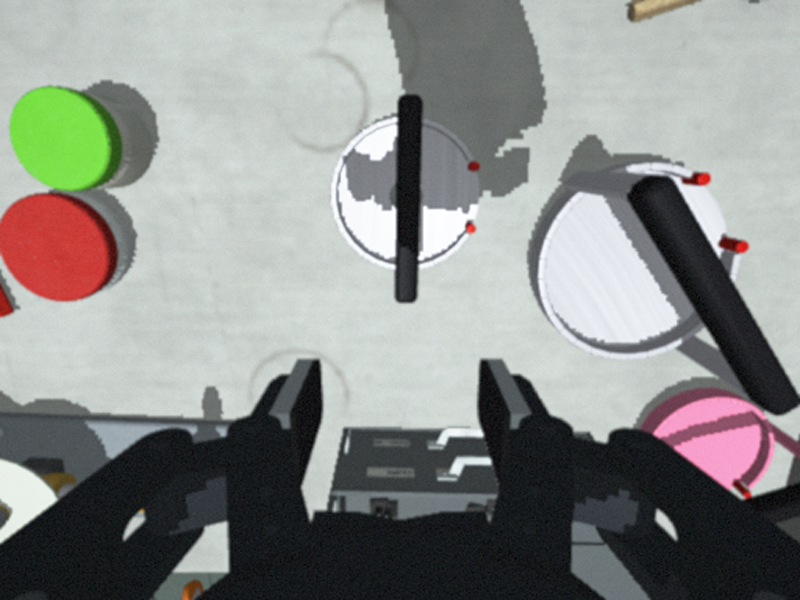

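The small dish is at (408,190) with its bow handle from (410,97) to (405,301), its gap posts at (473,166) and (471,228), and the neighbours well clear.

```bash
python3 - <<'E'
from h import *
c=cam("wrist",np.load("q3.npy")); s=1.5625
a=back(c,(410/s,96/s),.098);b=back(c,(405/s,301/s),.092);print(a,b,(a+b)/2,np.linalg.norm(a-b),np.degrees(np.arctan2((b-a)[1],(b-a)[0])))
for uv in [(473,163),(471,226)]: print(back(c,(uv[0]/s,uv[1]/s),.034))
print("rim centre",back(c,(405/s,193/s),.026))
E
```

```text
[0.4257 0.1973 0.098 ] [0.5413 0.195  0.092 ] [0.4835 0.1961 0.095 ] 0.11580724169817866 -1.113461325364605
[0.46   0.2419 0.034 ]
[0.503  0.2424 0.034 ]
rim centre [0.4805 0.1955 0.026 ]
```

```bash
python3 - <<'E'
from h import *
X,Y,YA=.4825,.1955,179
robot.line_to([X,Y,.15],[180,0,YA],velocity=.12)
print(robot.line_to([X,Y,.087],velocity=.06,f_stop=6),pose(),robot.current_contact_force())
fingers.gripper_to(0.24,20); print(robot.current_finger_gap(),robot.current_contact_force())
fingers.gripper_to(0.0,60); robot.pause(.2)
print(robot.current_finger_gap(),robot.current_contact_force(),pose())
f0=np.array(robot.current_contact_force())
robot.line_to([X,Y,.117],velocity=.02); robot.pause(.4)
print("lifted",np.array(robot.current_contact_force())-f0,robot.current_torque(),pose(),robot.current_finger_gap(),robot.current_time_s())
im,c=snap("scene","s4"); im2,c2=snap("wrist","w4")
p=proj(c,[X,Y,.06])[0].astype(int); cr=cv2.resize(im[p[1]-40:p[1]+40,p[0]-50:p[0]+50],(500,400),interpolation=cv2.INTER_CUBIC)
cv2.imwrite("pics/m4.png",np.hstack([cr,cv2.resize(im2[0:300,130:355],(300,400))])[:,:,::-1])
E
```

```text
False (array([0.4829, 0.1957, 0.0875]), array([179.9742,   0.0571, 179.0007])) [-0.343   0.2658  0.6433]
0.236939025044511 [0.4333 0.079  0.3871]
0.1460857999462256 [ 0.1163  1.5661 -0.8289] (array([0.4825, 0.196 , 0.087 ]), array([179.9651,   0.0071, 179.0194]))
lifted [-0.7036 -1.7473 -3.0514] [-0.0232 -0.011   0.0345] (array([0.4825, 0.1955, 0.117 ]), array([-179.9981,   -0.0035,  178.9954])) 0.15405186697099774 18.0333
```

View pics/m4.png

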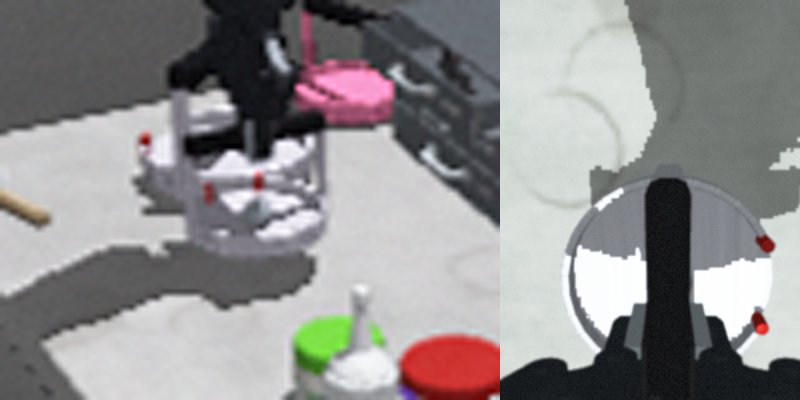

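The dish is lifted clear and hangs level, with the ball visible in the middle at about (258,205) and the gap posts at the same height. Next I raise it, then carry it across while turning.

```bash
python3 - <<'E'
from h import *
robot.line_to([.4825,.1955,.232],velocity=.05)
T=S((-.135,0,.232)); A=np.array([.4825,.1955,.232]); print(T)
robot.line_to(T,[180,0,SYAW+90],velocity=.035)
robot.pause(.6)
print(pose(),robot.current_finger_gap(),robot.current_time_s(),robot.current_contact_force(),robot.current_torque())
c=None
ims=[]
for n,P in [("scene",S((-.1,0,.165))),("top",S((-.1,0,.165)))]:
    im,c=snap(n,n+"5"); p=proj(c,P)[0].astype(int)
    ims.append(cv2.resize(im[p[1]-50:p[1]+50,p[0]-50:p[0]+50],(400,400),interpolation=cv2.INTER_CUBIC)); print(n,p-50, "spot",proj(c,S((-.135,0,.165)))[0],"tip",proj(c,S((-.046,0,.165)))[0])
im2,c2=snap("wrist","w5"); np.save("q5.npy",np.array(pose()))
cv2.imwrite("pics/m5.png",np.hstack(ims)[:,:,::-1]); cv2.imwrite("pics/w5b.png",cv2.resize(im2[:,:,::-1],(800,600),interpolation=cv2.INTER_CUBIC))
for k in ("scene","top"): print(k,[(np.round(d["rect"],1).tolist(),round(d["p"],2)) for d in recognise("ball_center",k)][:3])
E
```

```text
[0.5906 0.0146 0.232 ]
(array([0.5906, 0.0146, 0.232 ]), array([-179.9992,   -0.002 ,   88.0583])) 0.15319377439000642 27.3583 [ 0.4246 -0.3535 -4.2236] [-0.0096  0.0292 -0.0136]
scene [234 130] spot [276.0169 182.7286] tip [297.3942 178.3203]
top [216 113] spot [266.4713 175.1164] tip [266.9444 146.4245]
scene []
top []
```

View pics/m5.png

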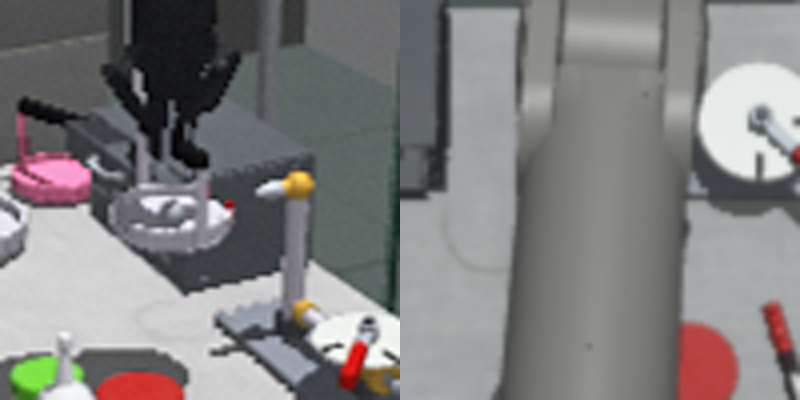

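View pics/w5b.png

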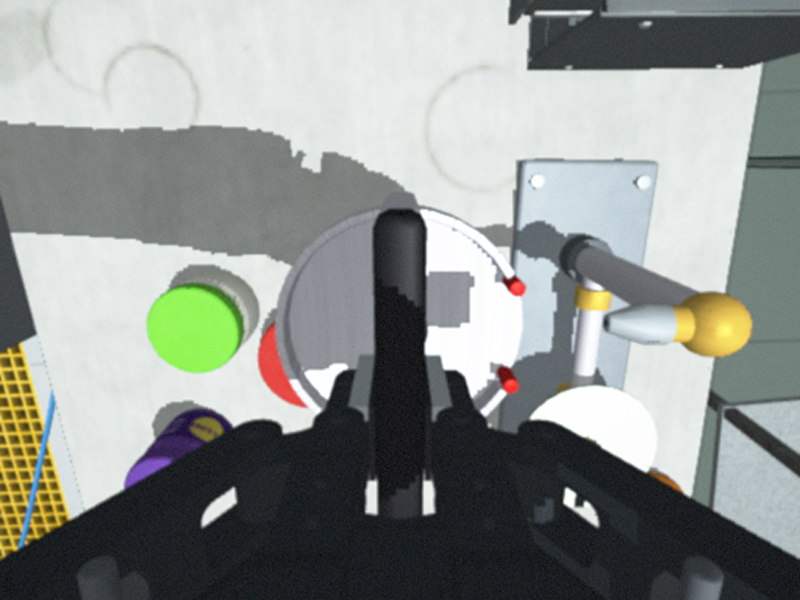

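```bash
python3 - <<'E'
from h import *
c=cam("wrist",np.load("q5.npy")); s=1.5625
st=lambda p: RS.T@(np.array(p)-[SX,SY,0])
print("tip",st(back(c,(607/s,322/s),.165)))
for uv in [(517,287),(511,380)]: print("post",st(back(c,(uv[0]/s,uv[1]/s),.177)))
print(proj(c,S((-.046,0,.165)))*s)
E
```

```text
tip [-0.0445  0.0017  0.165 ]
post [-0.088   0.0207  0.177 ]
post [-0.0877 -0.0202  0.177 ]
[[603.0657 325.6596]]
```

```bash
python3 - <<'E'
from h import *
print(pose(),robot.current_finger_gap(),robot.current_time_s()); workorder.close_job()
E
```

```text
(array([0.5906, 0.0146, 0.232 ]), array([-179.9996,    0.0004,   88.0604])) 0.15334136233346052 27.6083
the job is handed in; nothing more can be done
```

I turned the red lever to the green mark and let go of it. I then picked up the small aluminium dish by its bow handle and turned it about 91° clockwise. The job was handed in at 27.6 s with the dish held in the air in front of the nozzle.

My last checks showed:
- **Lever:** it measured about 45.6° (target 45°) in the wrist picture, midway between the black marks. It was not moved again after that.
- **Dish level:** the tool tilt read 0.00° and the grip was steady at a gap of 0.153.
- **Ball:** in the scene picture it lay in the middle of the dish at about (277,182.5). The calculated target was (276,182.7).
- **Gap:** its middle was within about 2 mm of the nozzle axis, facing the nozzle.

Some checks were weaker or disagreed:
- The wrist picture put the nozzle tip about 2 mm from my fitted stand position, which is within calibration accuracy, so I did not correct for it.
- At the final pose the ball network found nothing in the scene or top picture, and the arm blocked the top view of the dish. The ball check there therefore rests on the scene picture read by eye.
- The jars, tin, bottle and torch were not measured again at the end, but nothing came near them.

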